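Thread the tool-post spring over its stud

ROBOT

A 6-joint arm with a two-finger parallel gripper is mounted at the origin on the work surface. World frame = base frame: x ahead of the robot, y to its left, z up, the work surface at z = 0. Lengths are in m, angles in rad, forces in N, time in s.
With the tool pointing down it reaches from about 0.425 to 0.95 m from the base axis. Payload 3.5 kg.
Tool frame: the origin (TCP) lies on the centre line of the jaws, within the pads' length; the fingertips stand ahead of it and the grasp point (between the pads) lies 11 mm behind it (tips_ahead is the z of the fingertips in the tool frame, in m); z points along the fingers, y is the direction in which the jaws open and shut (so a half turn about z gives the same grasp; the last joint's range is limited). The gripper opens to 85 mm and grips with 20 to 120 N. Pads are 22 mm wide; open, the fingers measure 114 mm over their backs; the gripper's body (76 mm by 85 mm) begins 54 mm behind the grasp point. The pads swing forward as they close: fully open they stand 13 mm farther back than shut.
Start: joints at [-1.251, 0.286, 1.577, -0, 1.279, -0.15], TCP at [0.306, -0.602, 0.239] pointing down, gripper open.
Joint ranges: [-2.77, 2.77], [-0.9, 2.22], [0.21, 2.48], [-1.53, 4.67], [0.24, 2.81], [-2.84, 2.84]. Speed limits (rad/s): [2.79, 2.79, 3.14, 3.14, 3.14, 3.14].

INTERFACE

Orientations are given as a unit quaternion [x, y, z, w].
In Python, from plant import * gives the robot as it stands. The module is installed in compiled form; this text tells all that it offers.
- The arm moves only by the tool move_arm, never from a script. Its arguments are lists of equal length, an entry for each row: "linear": the shift along the world's x, y, z in m, a list of three; "twist": the turn, a rotation vector about the world's x, y, z in degrees, a list of three. A call has 1 to 20 rows; each row shifts and turns the pose as measured when the row begins; what a row does not reach is not made up. A row lasts 1/12 s, in which the tool goes at most 41.7 mm and 7.16 degrees, less where a joint would pass 70% of its speed; a pose out of reach is approached as far as the arm can. A call is refused whole if a number of a shift passes 0.0417 or a number of a turn 7.16, either way. A call with a gripper value outside its range is refused whole. "grip" is the opening, from 0 (shut) to 1 (fully open), set as the call begins (left out, the last holds). The fingers move at their own pace and stop on an object; "force" is the grip in N (left out, the last holds). Time passes only in rows, so rows that do not move let the fingers close. It gives the time, the measured TCP pose, the force and the opening at its end, in the units of the state.
- get_state(): the state, without advancing time (a new reading comes with each control period).
- read_camera(name): name is "side" or "top"; returns a dict with "img" (400x640x3 uint8, blue, green, red), "depth" (400x640 float32, m along the optical axis (not along the pixel's ray), 0 where there is no reading), "fx", "fy", "cx", "cy" (pixels), "rvec" (rotation vector, rad) and "tvec" (3), from world to camera coordinates, as OpenCV has them. Camera axes: x right, y down, z forward; pixel columns grow to the right and rows downward; lengths in m; the calibration is good to about 2 mm. A picture is of the moment at which its call begins.
- sign_off(): hands the job in, once; it reports no verdict.
The state is a dict: "time": time; "qpos": joint angles; "dq": joint speeds; "joint_efforts": joint torques, N m; "eef_pos": TCP position; "tcp_rot": TCP orientation; "contact_force": force on the tool from outside, world axes, zero at the start; "wrist_torque": the same for the moment, N m; "opening": opening from 0.0 (shut) to 1.0 (fully open).
Only numpy, scipy, OpenCV 4.12 (cv2) and the standard library are available. Lean on these libraries where they do the work, as an engineer would, in place of code of your own. Each camera call takes 0.05 s, during which the arm holds its last target.

TASK

The lathe's tool post is apart for cleaning. Take the big coil spring, the one that is both wide and tall, and thread it over the upright stud of the tool-post base until it sits fully down on the base; if the coils snag, twist it slightly. Leave the short spring and the slim spring standing where they are.

Things in the scene. Friction and masses are not known exactly. Their poses are not given: they have to be found in the camera images.
- spring_centre (a point): Centre (half-way up, on the axis) of the big steel compression spring to be fitted. It stands upright and loose on the bench: outside diameter 46 mm, bore 36 mm, height 65 mm, wire 5 mm, about 150 g, both ends flat and alike; too stiff to be squeezed by hand. z is the spring's axis. Grip it across its diameter from above, at mid-height or up to 10 mm higher.
- toolpost_base: Steel tool-post base, fixed to the bench: a square block 120 x 120 mm, 35 mm high, origin at the centre of its underside, x and y along its sides, z up. From the middle of its top rises a round stud, on the block's axis, 18 mm in diameter and 75 mm tall above the block (tip 110 mm above the bench), its top 15 mm tapering to 8 mm. The rest of the block's top is flat and clear.
- short_centre (a point): Centre of the short steel spring (46 mm outside diameter, only 35 mm high), standing loose on the bench; not wanted.
- slim_centre (a point): Centre of the slim steel spring (24 mm outside diameter, 65 mm high; too narrow for the stud), standing loose on the bench; not wanted.
Mind the look-alikes: they are no part of the job. Of the things shaped like the toolpost_base, the steel one is meant.

How it is judged:
At the end, for the whole second after the job is handed in: The big spring stands around the stud, seated on the base: its centre 61 to 73 mm above the base's underside (67.5 when seated), within 15 mm of the stud's axis sideways, its own axis within 10 degrees of the stud's (horizontal distance between spring_centre and toolpost_base below 0.015 m and z of spring_centre in the frame of toolpost_base between 0.061 and 0.073 m and angle between the z axis of spring_centre and the z axis of toolpost_base, either way round below 0.175 rad); the robot touches nothing.
It fails at once if the short spring is moved more than 30 mm or knocked over (distance of short_centre from where it was at the start of the episode above 0.03 m or angle between short_centre's own z axis and vertical above 0.5 rad).
It fails at once if the slim spring is moved more than 30 mm or knocked over (distance of slim_centre from where it was at the start of the episode above 0.03 m or angle between slim_centre's own z axis and vertical above 0.5 rad).
It also fails if it takes over 35 s, if anything falls off the work surface, if the arm or the gripper's body presses on something with over 40 N, if the wrist force passes 120 N, or if a joint passes its speed limit or range.

## Working session

There is one attempt and no reset: what is moved stays moved. The work goes in short steps, Python scripts to look and compute and a tool call to move; the robot and the scene stay as the last step left them, time stands still between calls to the robot, and variables do not carry over. Pictures are saved under pics/ and viewed, and the job is handed in when it is done.

Besides the shell and the picture viewer there is one more tool, called after "Emit:" in YAML: its name, and indented under it one key for each argument. move_arm: Moves the arm, as the interface text tells. Its arguments: {"type":"object","properties":{"linear":{"type":"array","items":{"type":"array","items":{"type":"number"}}},"twist":{"type":"array","items":{"type":"array","items":{"type":"number"}}},"grip":{"type":"number"},"force":{"type":"number"}},"required":["linear","twist"]}

```bash
mkdir -p pics; cat > h.py <<'E'
from plant import *
import numpy as np, cv2
def grab(n):
    c=read_camera(n); np.savez('%s.npz'%n,**c); return c
def ray(c,u,v):
    R=cv2.Rodrigues(np.array(c['rvec'],float))[0]; t=np.array(c['tvec'],float).ravel()
    d=R.T@np.array([(u-c['cx'])/c['fx'],(v-c['cy'])/c['fy'],1]); return -R.T@t,d
def onz(c,u,v,z):
    o,d=ray(c,u,v); return o+d*(z-o[2])/d[2]
def pts(c):
    D=c['depth']; v,u=np.mgrid[:D.shape[0],:D.shape[1]]
    P=np.stack([(u-c['cx'])/c['fx']*D,(v-c['cy'])/c['fy']*D,D],-1)
    R=cv2.Rodrigues(np.array(c['rvec'],float))[0]; t=np.array(c['tvec'],float).ravel()
    return (P-t)@R, D>0
def proj(c,p):
    return cv2.projectPoints(np.array(p,float).reshape(-1,3),np.array(c['rvec'],float),np.array(c['tvec'],float),np.array([[c['fx'],0,c['cx']],[0,c['fy'],c['cy']],[0,0,1.]]),None)[0].reshape(-1,2)
E
python3 - <<'E'
from h import *
for n in('side','top'):
    c=grab(n); cv2.imwrite('pics/%s0.png'%n,c['img']); print(n,c['fx'],c['rvec'],c['tvec'],ray(c,320,200))
s=get_state(); print(s)
E
```

```text
side 508.27459593515846 [ 0.74954626 -2.48126492  1.2313267 ] [0.47395236 0.18644744 1.03604614] (array([-0.01440405,  0.85267166,  0.77815723]), array([ 0.44921751, -0.66046371, -0.6016693 ]))
top 429.7814536497936 [ 2.12046503 -2.12129141  0.20547044] [0.04701585 0.51612959 1.06392986] (array([0.30336232, 0.04786815, 1.14290285]), array([ 0.18702382, -0.00980265, -0.98235502]))
{'time': 0.1, 'qpos': array([-1.25105889e+00,  2.87115184e-01,  1.57803309e+00, -1.82103668e-08,
        1.27860354e+00, -1.49988086e-01]), 'dq': array([-1.43223767e-03, -1.13782864e-03, -1.39767209e-03, -1.42180412e-03,
       -7.50799821e-04,  3.28531112e-05]), 'joint_efforts': array([ 1.17380347e-03, -4.07296443e+01, -2.93697202e+01, -1.12890334e-04,
        3.41230552e-03,  5.41150314e-06]), 'eef_pos': array([ 0.30538278, -0.60132024,  0.23805872]), 'tcp_rot': array([ 9.72545720e-01,  2.32709384e-01, -9.15277616e-05, -1.07569365e-03]), 'contact_force': array([ 0.41386405, -0.67995037,  0.07565332]), 'wrist_torque': array([ 0.00697024, -0.00150471,  0.00695049]), 'opening': 1.000517686066902}
```

View pics/side0.png

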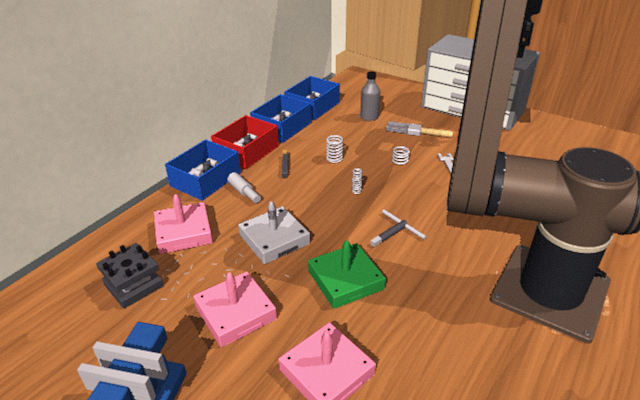

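View pics/top0.png

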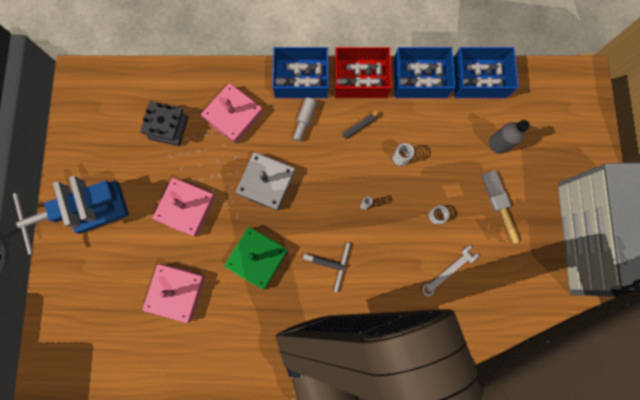

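The side view shows the big spring at about (335,149), the short one at (401,155), the slim one at (357,181) and the steel base at (273,235). In the top view they are at (403,154), (440,214), (368,203) and (265,181). Next I'll measure them.

```bash
python3 - <<'E'
from h import *
L=lambda n:dict(np.load(n+'.npz'))
s,t=L('side'),L('top')
a=cv2.resize(t['img'][120:240,220:470],None,fx=3,fy=3,interpolation=cv2.INTER_CUBIC)
b=cv2.resize(s['img'][120:270,230:430],None,fx=4,fy=4,interpolation=cv2.INTER_CUBIC)
cv2.imwrite('pics/tz.png',a);cv2.imwrite('pics/sz.png',b)
for n,c in(('side',s),('top',t)):
    P,ok=pts(c); h=cv2.cvtColor(c['img'],cv2.COLOR_BGR2HSV)
    m=((h[...,1]<70)&(h[...,2]>90)).astype(np.uint8)
    m=cv2.morphologyEx(m,cv2.MORPH_CLOSE,np.ones((5,5)))
    k,l,st,ce=cv2.connectedComponentsWithStats(m)
    for i in range(1,k):
        x,y,w,hh,A=st[i]
        if 30<A<4000 and 220<x+w/2<480 and 100<y+hh/2<270:
            p=P[(l==i)&ok]
            print(n,st[i],ce[i].round(1),np.percentile(p,[5,50,95],axis=0).round(3).tolist() if len(p) else 0)
E
```

```text
side [361  80  19  41 551] [369.6 100.1] [[0.654, -0.454, 0.012], [0.671, -0.437, 0.073], [0.694, -0.427, 0.121]]
side [272 110  20  11  97] [281.6 115.1] [[0.88, -0.304, 0.012], [0.896, -0.279, 0.028], [0.93, -0.243, 0.031]]
side [386 122  36  14 347] [404.1 127.9] [[0.499, -0.456, 0.005], [0.542, -0.428, 0.017], [0.59, -0.406, 0.022]]
side [234 133  23  14 114] [245.1 139.3] [[0.881, -0.13, 0.013], [0.897, -0.099, 0.026], [0.918, -0.065, 0.03]]
side [326 135  17  28 422] [334.4 148.5] [[0.618, -0.274, 0.0], [0.639, -0.179, 0.031], [0.701, -0.163, 0.065]]
side [392 146  18  19 282] [400.4 155. ] [[0.458, -0.333, -0.0], [0.481, -0.275, 0.017], [0.511, -0.255, 0.036]]
side [438 153  16  20 147] [447.1 160.5] [[0.341, -0.373, 0.001], [0.365, -0.342, 0.007], [0.394, -0.306, 0.01]]
side [352 168  10  26 231] [356.7 180.7] [[0.496, -0.156, 0.0], [0.508, -0.08, 0.03], [0.551, -0.072, 0.065]]
side [227 172  34  31 440] [242.8 186.4] [[0.687, 0.062, 0.013], [0.745, 0.088, 0.027], [0.801, 0.105, 0.035]]
side [ 238  201   72   63 2534] [273.6 233. ] [[0.502, 0.131, 0.008], [0.56, 0.193, 0.035]
[... 223 characters left out ...]
[0.799, 0.101, 0.036]]
top [393 143  22  23 359] [403.2 153.9] [[0.618, -0.205, -0.001], [0.643, -0.187, 0.038], [0.659, -0.165, 0.067]]
top [ 236  153   59   57 2027] [264.9 180.4] [[0.511, 0.127, 0.031], [0.565, 0.181, 0.035], [0.626, 0.239, 0.039]]
top [361 197  12  13 106] [366.2 202.8] [[0.495, -0.093, 0.001], [0.506, -0.084, 0.047], [0.516, -0.073, 0.066]]
top [429 206  20  18 228] [438.8 214.6] [[0.457, -0.297, -0.001], [0.478, -0.278, 0.023], [0.496, -0.256, 0.036]]
top [341 243   9  22  95] [345.2 253.7] [[0.352, -0.038, -0.0], [0.375, -0.029, 0.013], [0.401, -0.02, 0.017]]
top [303 254  11   8  59] [308.2 257.3] [[0.359, 0.058, -0.001], [0.367, 0.068, 0.014], [0.374, 0.079, 0.019]]
```

View pics/tz.png

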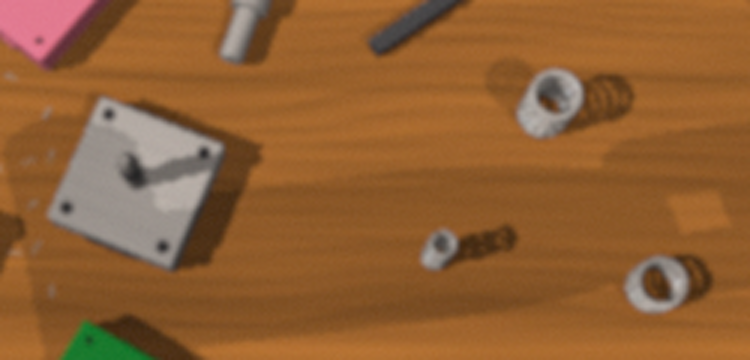

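View pics/sz.png

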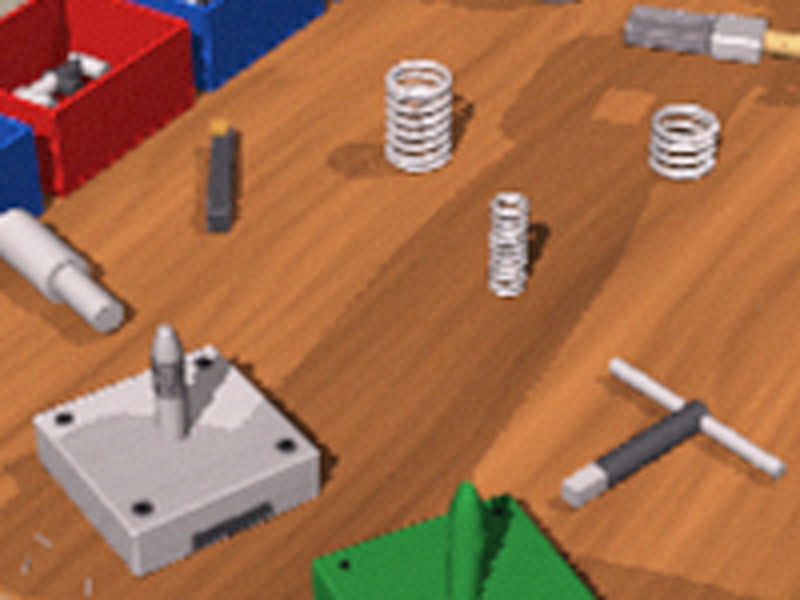

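```bash
python3 - <<'E'
from h import *
L=lambda n:dict(np.load(n+'.npz'))
s,t=L('side'),L('top')
T=lambda x,y:((x+.5)/3-.5+220,(y+.5)/3-.5+120)
S=lambda x,y:((x+.5)/4-.5+230,(y+.5)/4-.5+120)
def tri(a,b):
    o1,d1=ray(s,*a);o2,d2=ray(t,*b)
    A=np.stack([d1,-d2],1);k=np.linalg.lstsq(A,o2-o1,rcond=None)[0]
    p,q=o1+k[0]*d1,o2+k[1]*d2; return ((p+q)/2).round(4),np.linalg.norm(p-q).round(4)
print('big top',tri(S(419,77),T(558,91)), onz(s,*S(419,77),.065),onz(t,*T(558,91),.065))
print('short top',tri(S(685,121),T(660,282)));print('slim top',tri(S(510,203),T(443,244)))
print('tip',tri(S(165,327),T(122,158)))
sc=[S(36,418),S(212,348),S(320,455),S(138,543)]; tc=[T(48,213),T(100,97),T(224,147),T(173,268)]
import itertools
# match by world pos
W=[onz(s,*a,.035) for a in sc];V=[onz(t,*a,.035) for a in tc]
for w,a in zip(W,sc):
    j=int(np.argmin([np.linalg.norm(w-v) for v in V])); print(w.round(4),V[j].round(4),tri(a,tc[j]))
print('c',np.mean(W,0),np.mean(V,0))
# stud points from depth
for n,c in(('side',s),('top',t)):
    P,ok=pts(c); m=ok&(np.hypot(P[...,0]-.566,P[...,1]-.183)<.05)&(P[...,2]>.05)&(P[...,2]<.12)
    for lo in(.05,.07,.09,.1):
        q=P[m&(P[...,2]>lo)&(P[...,2]<lo+.02)]; print(n,lo,len(q),q.mean(0).round(4) if len(q) else '')
    # spring depth top ring
    m=ok&(np.hypot(P[...,0]-.643,P[...,1]+.187)<.05)&(P[...,2]>.055)&(P[...,2]<.075)
    q=P[m];print(n,'ring',len(q),q.min(0),q.max(0),cv2.minEnclosingCircle(q[:,:2].astype(np.float32)))
E
```

```text
big top (array([ 0.6418, -0.1871,  0.0643]), np.float64(0.0003)) [ 0.64131125 -0.18602335  0.065     ] [ 0.64148591 -0.18699524  0.065     ]
short top (array([ 0.4779, -0.2741,  0.0382]), np.float64(0.0012))
slim top (array([ 0.5067, -0.0831,  0.0663]), np.float64(0.0021))
tip (array([0.569 , 0.1848, 0.113 ]), np.float64(0.0001))
[0.6458 0.215  0.035 ] [0.6454 0.2162 0.035 ] (array([0.6449, 0.216 , 0.0361]), np.float64(0.0002))
[0.6008 0.1075 0.035 ] [0.5992 0.1049 0.035 ] (array([0.6008, 0.1056, 0.0333]), np.float64(0.0025))
[0.4909 0.1526 0.035 ] [0.4904 0.1484 0.035 ] (array([0.492 , 0.1492, 0.0317]), np.float64(0.0023))
[0.5312 0.2644 0.035 ] [0.5394 0.259  0.035 ] (array([0.5389, 0.2592, 0.0278]), np.float64(0.0045))
c [0.56716838 0.18490115 0.035     ] [0.56859255 0.18212478 0.035     ]
side 0.05 55 [0.5652 0.1879 0.0599]
side 0.07 58 [0.5648 0.1886 0.0803]
side 0.09 64 [0.5659 0.1871 0.0989]
side 0.1 34 [0.5672 0.1865 0.1058]
side ring 100 [ 0.61541705 -0.20777584  0.05521202] [ 0.66100032 -0.15916037  0.06910773] ((0.6396795511245728, -0.18255554139614105), 0.025551345199346542)
top 0.05 11 [0.5618 0.1789 0.0609]
top 0.07 17 [0.5626 0.1789 0.0802]
top 0.09 37 [0.5665 0.1811 0.1002]
top 0.1 26 [0.567  0.1807 0.1058]
top ring 105 [ 0.61622819 -0.21022828  0.05556101] [ 0.66170977 -0.16356494  0.06893866] ((0.6381361484527588, -0.18632695078849792), 0.024001648649573326)
```

```bash
python3 -c "
import plant;print([x for x in dir(plant) if x[0]!='_']);print(getattr(plant,'tips_ahead',None)); s=plant.get_state(); print(s.keys(), s['time'])"
```

```text
['Unreachable', 'get_state', 'read_camera', 'sign_off', 'tips_ahead']
0.008
dict_keys(['time', 'qpos', 'dq', 'joint_efforts', 'eef_pos', 'tcp_rot', 'contact_force', 'wrist_torque', 'opening']) 0.1
```

Emit:
move_arm:
  linear:
    - [0.021,0.026,0]
    - [0.021,0.026,0]
    - [0.021,0.026,0]
    - [0.021,0.026,0]
    - [0.021,0.026,0]
    - [0.021,0.026,0]
    - [0.021,0.026,0]
    - [0.021,0.026,0]
    - [0.021,0.026,0]
    - [0.021,0.026,0]
    - [0.021,0.026,0]
    - [0.021,0.026,0]
    - [0.021,0.026,0]
    - [0.021,0.026,0]
    - [0.021,0.026,0]
    - [0.02,0.025,0]
    - [0,0,0]
    - [0,0,0]
  twist:
    - [0,0,0]
    - [0,0,0]
    - [0,0,0]
    - [0,0,0]
    - [0,0,0]
    - [0,0,0]
    - [0,0,0]
    - [0,0,0]
    - [0,0,0]
    - [0,0,0]
    - [0,0,0]
    - [0,0,0]
    - [0,0,0]
    - [0,0,0]
    - [0,0,0]
    - [0,0,0]
    - [0,0,0]
    - [0,0,0]
  grip: 1
  force: 40

```text
time: 1.6
eef_pos: [0.6458, -0.1604, 0.2249]
tcp_rot: [0.973, 0.23, -0.005, -0.009]
contact_force: [0.7, -0.1, -0.2]
opening: 1.003
```

Emit:
move_arm:
  linear:
    - [-0.003,-0.013,-0.025]
    - [-0.003,-0.013,-0.025]
    - [0,0,-0.025]
    - [0,0,-0.015]
    - [0,0,0]
    - [0,0,0]
  twist:
    - [-0.4,-0.4,0]
    - [-0.4,-0.4,0]
    - [0,0,0]
    - [0,0,0]
    - [0,0,0]
    - [0,0,0]

```text
time: 2.1
eef_pos: [0.6367, -0.1905, 0.1319]
tcp_rot: [0.973, 0.229, -0.0, 0.0]
contact_force: [-0.7, -0.0, 0.3]
opening: 1.002
```

```bash
cat > st.py <<'E'
from h import *
from scipy.spatial.transform import Rotation as R
s=get_state(); r=R.from_quat(s['tcp_rot']).as_matrix(); a=r[:,2]
print(s['time'].__round__(2),s['eef_pos'].round(4),'z',a.round(4),'fix deg',np.degrees(np.cross(a,[0,0,-1])).round(2),'jaw',np.degrees(np.arctan2(r[1,1],r[0,1])).round(1),'q',s['qpos'].round(2),'F',s['contact_force'].round(1),s['opening'],'dq',abs(s['dq']).max().round(3))
E
python3 st.py; python3 - <<'E'
from h import *
c=grab('side'); cv2.imwrite('pics/s1.png',cv2.resize(c['img'][30:230,240:490],None,fx=3,fy=3,interpolation=cv2.INTER_CUBIC))
E
```

```text
2.1 [ 0.6367 -0.1905  0.1319] z [-2.e-04 -6.e-04 -1.e+00] fix deg [ 0.04 -0.01  0.  ] jaw -63.5 q [-0.44  0.36  1.68 -0.    1.09  0.67] F [-0.7 -0.   0.3] 1.0024337283032883 dq 0.027
```

View pics/s1.png

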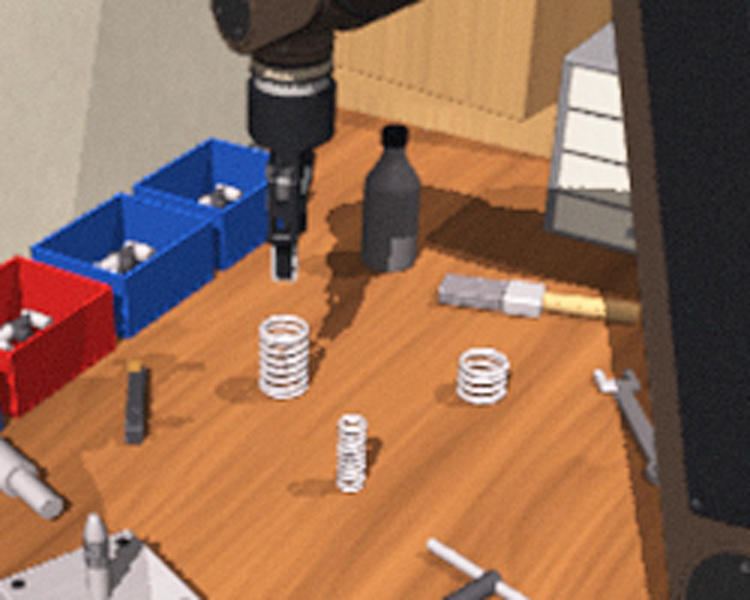

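The gripper sits over the big spring: crop column 284 for both, tips at row 270 and spring at row 355. I'll correct the offset and go down.

Emit:
move_arm:
  linear:
    - [0.0035,0.0045,0]
    - [0,0,0]
    - [0,0,-0.02]
    - [0,0,-0.02]
    - [0,0,-0.02]
    - [0,0,0]
    - [0,0,0]
  twist:
    - [0,0,0]
    - [0,0,0]
    - [0,0,0]
    - [0,0,0]
    - [0,0,0]
    - [0,0,0]
    - [0,0,0]

```text
time: 2.73
eef_pos: [0.6472, -0.1885, 0.0835]
tcp_rot: [0.973, 0.229, 0.008, 0.007]
contact_force: [0.0, 0.9, 0.7]
opening: 1.006
```

```bash
python3 st.py; python3 - <<'E'
from h import *
c=grab('top'); cv2.imwrite('pics/t1.png',cv2.resize(c['img'][80:240,340:500],None,fx=4,fy=4,interpolation=cv2.INTER_CUBIC)[:600])
c=grab('side'); cv2.imwrite('pics/s2.png',cv2.resize(c['img'][80:230,270:430],None,fx=4,fy=4,interpolation=cv2.INTER_CUBIC))
E
```

```text
2.73 [ 0.6472 -0.1885  0.0835] z [ 0.0191 -0.0097 -0.9998] fix deg [0.56 1.09 0.  ] jaw -63.5 q [-0.43  0.43  1.69 -0.    1.    0.67] F [0.  0.9 0.7] 1.0063431451077856 dq 0.013
```

View pics/s2.png

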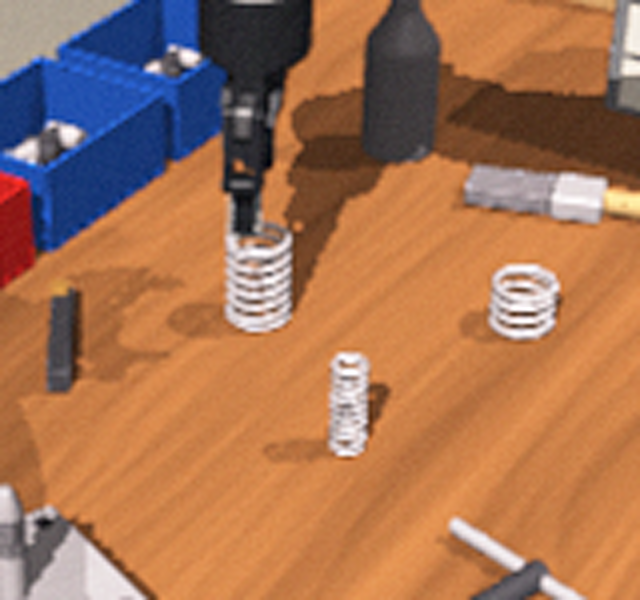

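View pics/t1.png

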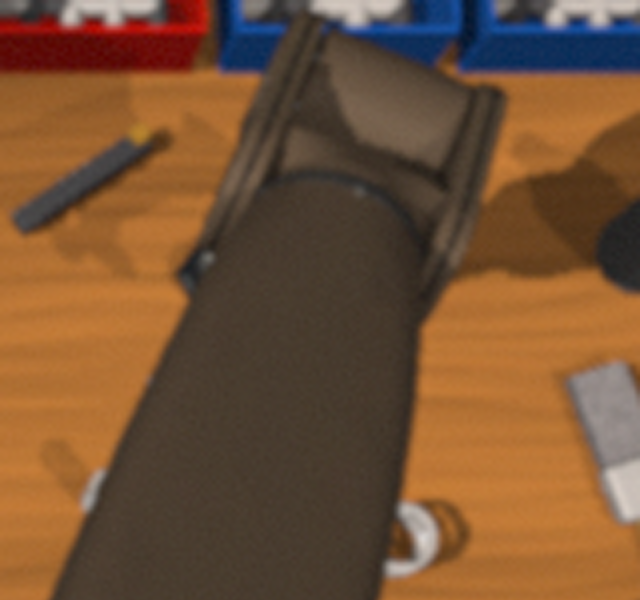

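The image shows the tool about 7 mm too far in x, with the tips still above the coils. I'll correct the position and tilt before going down.

Emit:
move_arm:
  linear:
    - [-0.007,0.0025,0]
    - [0,0,0]
    - [0,0,0]
  twist:
    - [0.56,1.09,0]
    - [0,0,0]
    - [0,0,0]

```text
time: 3.08
eef_pos: [0.6415, -0.1864, 0.0881]
tcp_rot: [0.973, 0.23, 0.002, 0.001]
contact_force: [0.4, 0.7, 0.2]
opening: 1.0
```

```bash
python3 st.py
```

```text
3.08 [ 0.6415 -0.1864  0.0881] z [ 0.0037 -0.0016 -1.    ] fix deg [0.09 0.21 0.  ] jaw -63.4 q [-0.43  0.42  1.7   0.    1.02  0.67] F [0.4 0.7 0.2] 1.000411654393825 dq 0.019
```

Emit:
move_arm:
  linear:
    - [-0.001,0,-0.01]
    - [0,0,-0.01]
    - [0,0,-0.01]
    - [0,0,0]
    - [0,0,0]
  twist:
    - [0,0.2,0]
    - [0,0,0]
    - [0,0,0]
    - [0,0,0]
    - [0,0,0]

```text
time: 3.5
eef_pos: [0.641, -0.1868, 0.0567]
tcp_rot: [0.973, 0.23, 0.001, 0.002]
contact_force: [-0.0, -0.6, -0.0]
opening: 0.999
```

```bash
python3 st.py
```

```text
3.5 [ 0.641  -0.1868  0.0567] z [ 0.0025 -0.0028 -1.    ] fix deg [0.16 0.14 0.  ] jaw -63.5 q [-0.43  0.46  1.71 -0.    0.97  0.67] F [-0.  -0.6 -0. ] 0.9988126832591456 dq 0.027
```

Good, no contact. Next I'll go down to about 0.029 and close.

Emit:
move_arm:
  linear:
    - [-0.001,0.0005,-0.01]
    - [0,0,-0.01]
    - [0,0,-0.007]
    - [0,0,0]
    - [0,0,0]
  twist:
    - [0.15,0.15,0]
    - [0,0,0]
    - [0,0,0]
    - [0,0,0]
    - [0,0,0]

```text
time: 3.92
eef_pos: [0.6387, -0.1858, 0.0248]
tcp_rot: [0.973, 0.23, -0.001, -0.001]
contact_force: [-0.7, -1.3, 0.4]
opening: 1.001
```

```bash
python3 st.py; python3 - <<'E'
from h import *
c=grab('side'); cv2.imwrite('pics/s3.png',cv2.resize(c['img'][100:200,280:400],None,fx=6,fy=6,interpolation=cv2.INTER_CUBIC))
E
```

```text
3.92 [ 0.6387 -0.1858  0.0248] z [-0.0034  0.0015 -1.    ] fix deg [-0.09 -0.2  -0.  ] jaw -63.5 q [-0.44  0.51  1.71 -0.    0.93  0.67] F [-0.7 -1.3  0.4] 1.0011333279122097 dq 0.02
```

View pics/s3.png

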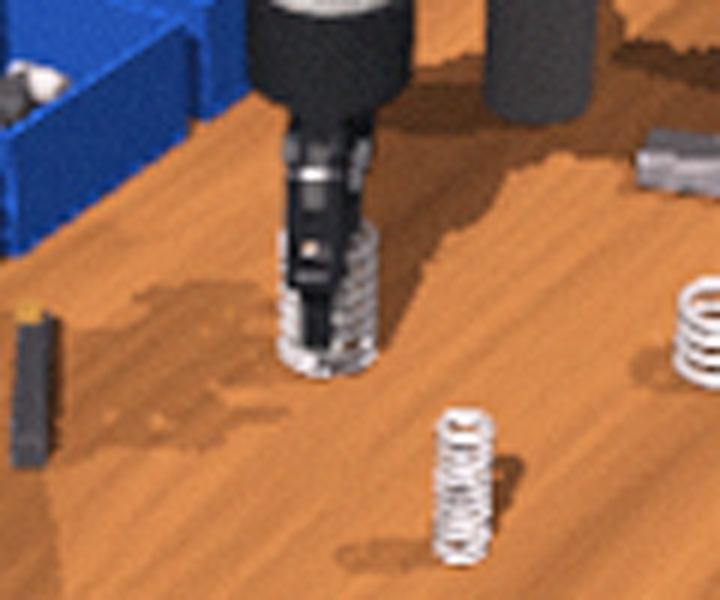

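The near finger shows at crop column 318 and the spring's axis at 328. That offset is what the 6° between the jaw line and the view predicts, so the fingers straddle it properly. I'll raise 5 mm and close.

Emit:
move_arm:
  linear:
    - [0.001,0,0.005]
    - [0,0,0]
    - [0,0,0]
  twist:
    - [0,-0.2,0]
    - [0,0,0]
    - [0,0,0]

```text
time: 4.22
eef_pos: [0.6401, -0.1859, 0.0308]
tcp_rot: [0.973, 0.23, 0.001, -0.001]
contact_force: [-0.4, -0.5, -0.0]
opening: 0.998
```

Emit:
move_arm:
  linear:
    - [0,0,0]
    - [0,0,0]
    - [0,0,0]
    - [0,0,0]
    - [0,0,0]
    - [0,0,0]
    - [0,0,0]
    - [0,0,0]
    - [0,0,0]
    - [0,0,0]
  twist:
    - [0,0,0]
    - [0,0,0]
    - [0,0,0]
    - [0,0,0]
    - [0,0,0]
    - [0,0,0]
    - [0,0,0]
    - [0,0,0]
    - [0,0,0]
    - [0,0,0]
  grip: 0
  force: 45

```text
time: 5.05
eef_pos: [0.6414, -0.1863, 0.0332]
tcp_rot: [0.973, 0.23, 0.002, 0.001]
contact_force: [-0.4, 0.4, -0.0]
opening: 0.5
```

```bash
python3 st.py
```

```text
5.05 [ 0.6414 -0.1863  0.0332] z [ 4.5e-03 -3.0e-04 -1.0e+00] fix deg [0.01 0.26 0.  ] jaw -63.4 q [-0.43  0.49  1.71  0.    0.93  0.67] F [-0.4  0.4 -0. ] 0.49963293071383175 dq 0.002
```

Emit:
move_arm:
  linear:
    - [0,0,0.01]
    - [0,0,0.012]
    - [0,0,0.015]
    - [0,0,0.015]
    - [0,0,0.015]
    - [0,0,0.015]
    - [0,0,0.015]
    - [0,0,0.015]
    - [0,0,0.01]
    - [0,0,0]
    - [0,0,0]
  twist:
    - [0,0,0]
    - [0,0,0]
    - [0,0,0]
    - [0,0,0]
    - [0,0,0]
    - [0,0,0]
    - [0,0,0]
    - [0,0,0]
    - [0,0,0]
    - [0,0,0]
    - [0,0,0]

```text
time: 5.97
eef_pos: [0.6385, -0.1851, 0.1664]
tcp_rot: [0.973, 0.23, 0.001, 0.0]
contact_force: [-0.1, -0.6, -2.0]
opening: 0.507
```

```bash
python3 st.py; python3 - <<'E'
from h import *
c=grab('side'); cv2.imwrite('pics/s4.png',cv2.resize(c['img'][60:200,270:420],None,fx=4,fy=4,interpolation=cv2.INTER_CUBIC))
E
```

```text
5.97 [ 0.6385 -0.1851  0.1664] z [ 2.6e-03  4.0e-04 -1.0e+00] fix deg [-0.02  0.15  0.  ] jaw -63.4 q [-0.44  0.33  1.66  0.    1.15  0.67] F [-0.1 -0.6 -2. ] 0.5067342312882898 dq 0.022
```

View pics/s4.png

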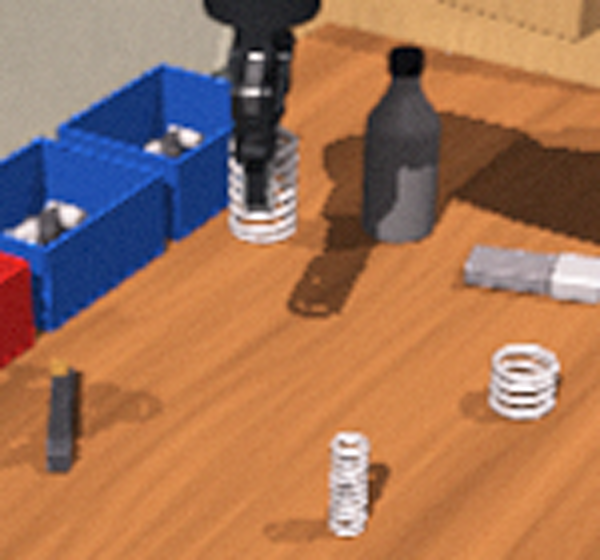

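Image: the spring is held upright, with its bottom at crop (263,240). The short and slim springs are undisturbed. I'll carry it toward the stud.

Emit:
move_arm:
  linear:
    - [-0.003,0.015,0.002]
    - [-0.0055,0.028,0.001]
    - [-0.0055,0.028,0]
    - [-0.0055,0.028,0]
    - [-0.0055,0.028,0]
    - [-0.0055,0.028,0]
    - [-0.0055,0.028,0]
    - [-0.0055,0.028,0]
    - [-0.0055,0.028,0]
    - [-0.0055,0.028,0]
    - [-0.0055,0.028,0]
    - [-0.005,0.02,0]
    - [-0.003,0.01,0]
    - [0,0,0]
    - [0,0,0]
  twist:
    - [0,0,0]
    - [0,0,0]
    - [0,0,0]
    - [0,0,0]
    - [0,0,0]
    - [0,0,0]
    - [0,0,0]
    - [0,0,0]
    - [0,0,0]
    - [0,0,0]
    - [0,0,0]
    - [0,0,0]
    - [0,0,0]
    - [0,0,0]
    - [0,0,0]

```text
time: 7.27
eef_pos: [0.5514, 0.1624, 0.1513]
tcp_rot: [0.973, 0.229, -0.014, -0.007]
contact_force: [-0.5, 0.2, -2.2]
opening: 0.502
```

```bash
python3 st.py; python3 - <<'E'
from h import *
c=grab('side'); cv2.imwrite('pics/s5.png',cv2.resize(c['img'][120:270,200:350],None,fx=4,fy=4,interpolation=cv2.INTER_CUBIC))
E
```

```text
7.27 [0.5514 0.1624 0.1513] z [-0.0306  0.0066 -0.9995] fix deg [-0.38 -1.75 -0.  ] jaw -63.5 q [0.11 0.17 1.88 0.01 1.12 1.21] F [-0.5  0.2 -2.2] 0.5022259288795565 dq 0.018
```

View pics/s5.png

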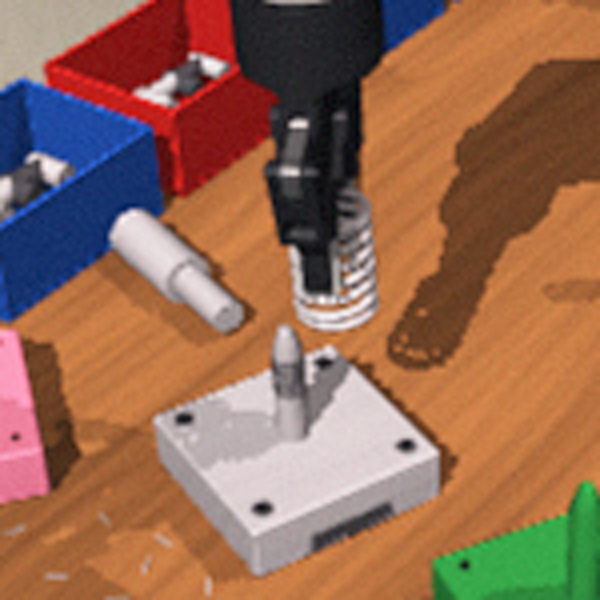

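The spring's bottom is at crop (336,310) and the stud tip at (288,328), so it is still short of the stud. I'll level and raise it first, then centre it.

Emit:
move_arm:
  linear:
    - [0,0,0.01]
    - [0.008,0.01,0.004]
    - [0.008,0.01,0]
    - [0,0,0]
    - [0,0,0]
    - [0,0,0]
  twist:
    - [-0.4,-1.7,0]
    - [0,0,0]
    - [0,0,0]
    - [0,0,0]
    - [0,0,0]
    - [0,0,0]

```text
time: 7.82
eef_pos: [0.5696, 0.1763, 0.1637]
tcp_rot: [0.974, 0.225, -0.002, 0.001]
contact_force: [0.1, -0.6, -2.1]
opening: 0.506
```

```bash
python3 st.py
```

```text
7.82 [0.5696 0.1763 0.1637] z [-0.0033 -0.0032 -1.    ] fix deg [ 0.18 -0.19  0.  ] jaw -64.0 q [ 0.13  0.19  1.84 -0.    1.12  1.25] F [ 0.1 -0.6 -2.1] 0.5060092475295266 dq 0.014
```

Emit:
move_arm:
  linear:
    - [-0.001,0.007,0]
    - [0,0,0]
    - [0,0,0]
    - [0,0,0]
  twist:
    - [0.2,-0.2,0]
    - [0,0,0]
    - [0,0,0]
    - [0,0,0]

```text
time: 8.15
eef_pos: [0.5677, 0.1823, 0.1622]
tcp_rot: [0.975, 0.224, -0.001, -0.0]
contact_force: [-0.5, -0.0, -1.3]
opening: 0.507
```

```bash
python3 st.py; python3 - <<'E'
from h import *
c=grab('side'); cv2.imwrite('pics/s6.png',cv2.resize(c['img'][150:250,220:320],None,fx=6,fy=6,interpolation=cv2.INTER_CUBIC))
c=grab('top'); cv2.imwrite('pics/t6.png',cv2.resize(c['img'][120:240,200:340],None,fx=4,fy=4,interpolation=cv2.INTER_CUBIC))
E
```

```text
8.15 [0.5677 0.1823 0.1622] z [-2.4e-03 -1.0e-04 -1.0e+00] fix deg [ 0.01 -0.14  0.  ] jaw -64.1 q [0.14 0.19 1.84 0.   1.11 1.26] F [-0.5 -0.  -1.3] 0.5067455363390697 dq 0.007
```

View pics/s6.png

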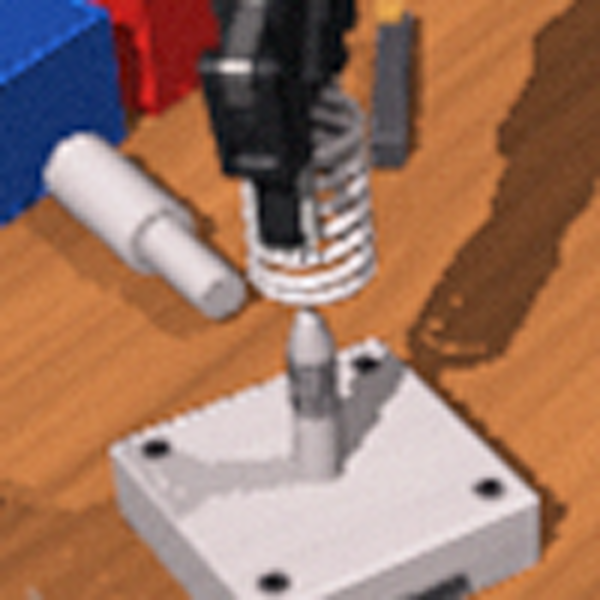

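View pics/t6.png

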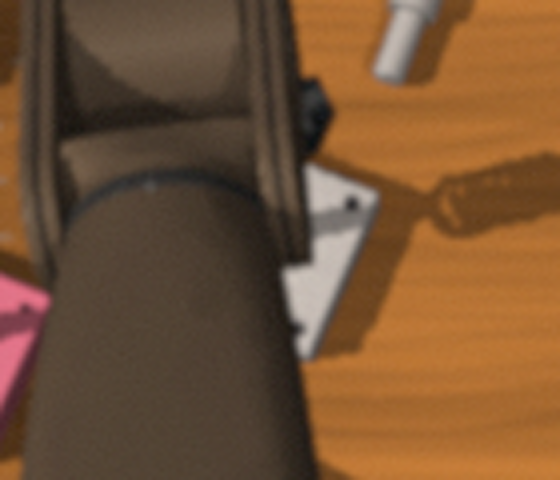

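Side view: the spring's lower end is at crop (312,275), and the stud axis extended upwards passes near x=308. In the top view the arm hides both. I'll check the depth direction numerically.

```bash
python3 - <<'E'
from h import *
c=dict(np.load('side.npz'))
a=np.linspace(0,6.28,90)
for z in(.127,.130,.133):
  for ctr in((.568,.183),):
    q=proj(c,np.stack([ctr[0]+.023*np.cos(a),ctr[1]+.023*np.sin(a),0*a+z],1)); q=(q-[220,150])*6+2.5
    print(z,q.min(0),q.max(0))
print((proj(c,[[.568,.183,.11],[.568,.183,.035]])-[220,150])*6+2.5)
P,ok=pts(c); h=cv2.cvtColor(c['img'],cv2.COLOR_BGR2HSV)
m=ok&(np.hypot(P[...,0]-.568,P[...,1]-.183)<.04)&(P[...,2]>.12)&(P[...,2]<.2)&(h[...,2]>120)&(h[...,1]<60)
q=P[m];print(len(q),np.percentile(q,[1,50,99],axis=0).round(4).tolist())
E
```

```text
0.127 [245.98993388 240.51495238] [374.21511771 316.71141923]
0.13 [245.31742895 233.84701801] [373.75583491 309.94385861]
0.133 [244.64269754 227.15741055] [373.2950359  303.15354941]
[[313.33855136 315.63854459]
 [326.64889853 473.77468477]]
260 [[0.5433, 0.1626, 0.1318], [0.5496, 0.1955, 0.1519], [0.582, 0.2124, 0.1962]]
```

Clearance is 9 mm all round, and the picture suggests the spring should go about 2 mm toward +x, +y. I'll shift it, then descend in stages.

Emit:
move_arm:
  linear:
    - [0.0015,0.0015,-0.005]
    - [0,0,-0.01]
    - [0,0,-0.01]
    - [0,0,0]
    - [0,0,0]
  twist:
    - [0,-0.1,0]
    - [0,0,0]
    - [0,0,0]
    - [0,0,0]
    - [0,0,0]

```text
time: 8.67
eef_pos: [0.569, 0.1839, 0.1343]
tcp_rot: [0.975, 0.224, -0.0, 0.0]
contact_force: [0.0, 0.2, -1.3]
opening: 0.503
```

```bash
python3 st.py
```

```text
8.67 [0.569  0.1839 0.1343] z [-7.e-04 -3.e-04 -1.e+00] fix deg [ 0.02 -0.04  0.  ] jaw -64.1 q [ 0.14  0.23  1.85 -0.    1.06  1.26] F [ 0.   0.2 -1.3] 0.5028498337786241 dq 0.024
```

Bottom at about 0.101, past the stud tip, no contact force.

Emit:
move_arm:
  linear:
    - [0,0,-0.008]
    - [0,0,-0.01]
    - [0,0,-0.01]
    - [0,0,-0.01]
    - [0,0,0]
    - [0,0,0]
  twist:
    - [0,0,0]
    - [0,0,0]
    - [0,0,0]
    - [0,0,0]
    - [0,0,0]
    - [0,0,0]

```text
time: 9.17
eef_pos: [0.568, 0.1837, 0.0906]
tcp_rot: [0.975, 0.224, -0.002, -0.0]
contact_force: [0.2, -0.6, -1.4]
opening: 0.508
```

```bash
python3 st.py; python3 - <<'E'
from h import *
c=grab('side'); cv2.imwrite('pics/s7.png',cv2.resize(c['img'][150:250,220:320],None,fx=6,fy=6,interpolation=cv2.INTER_CUBIC))
E
```

```text
9.17 [0.568  0.1837 0.0906] z [-3.4e-03 -7.0e-04 -1.0e+00] fix deg [ 0.04 -0.19  0.  ] jaw -64.1 q [ 0.14  0.28  1.87 -0.    0.99  1.26] F [ 0.2 -0.6 -1.4] 0.5076987166590259 dq 0.026
```

View pics/s7.png

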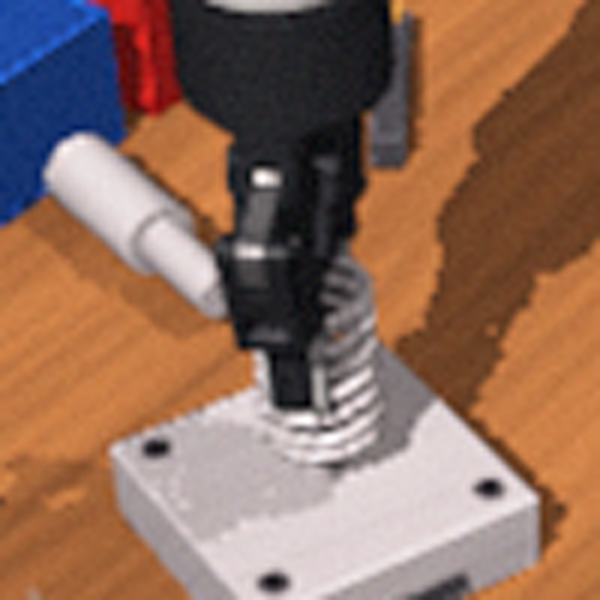

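The spring is around the stud: its bottom edge is at crop (322,462), roughly 22 mm above the block. I'll go down gently now.

Emit:
move_arm:
  linear:
    - [0.0005,0,-0.008]
    - [0,0,-0.005]
    - [0,0,-0.003]
    - [0,0,0]
    - [0,0,0]
  twist:
    - [0,-0.2,0]
    - [0,0,0]
    - [0,0,0]
    - [0,0,0]
    - [0,0,0]

```text
time: 9.63
eef_pos: [0.5692, 0.1838, 0.0739]
tcp_rot: [0.975, 0.224, 0.001, 0.0]
contact_force: [1.1, 0.4, -1.7]
opening: 0.507
```

```bash
python3 st.py
```

```text
9.63 [0.5692 0.1838 0.0739] z [ 2.1e-03 -5.0e-04 -1.0e+00] fix deg [0.03 0.12 0.  ] jaw -64.1 q [ 0.14  0.31  1.88 -0.    0.95  1.26] F [ 1.1  0.4 -1.7] 0.5065254855926423 dq 0.005
```

Emit:
move_arm:
  linear:
    - [0,0,-0.003]
    - [0,0,-0.002]
    - [0,0,0]
    - [0,0,0]
  twist:
    - [0,0,0]
    - [0,0,0]
    - [0,0,0]
    - [0,0,0]

```text
time: 9.97
eef_pos: [0.5698, 0.1839, 0.0693]
tcp_rot: [0.975, 0.224, 0.002, 0.001]
contact_force: [0.5, 0.0, -2.0]
opening: 0.502
```

```bash
python3 st.py
```

```text
9.97 [0.5698 0.1839 0.0693] z [ 3.7e-03 -3.0e-04 -1.0e+00] fix deg [0.02 0.21 0.  ] jaw -64.1 q [ 0.14  0.31  1.88 -0.    0.94  1.26] F [ 0.5  0.  -2. ] 0.5021208176037997 dq 0.001
```

Emit:
move_arm:
  linear:
    - [0,0,-0.002]
    - [0,0,-0.001]
    - [0,0,0]
  twist:
    - [0,0,0]
    - [0,0,0]
    - [0,0,0]

```text
time: 10.22
eef_pos: [0.5706, 0.184, 0.0684]
tcp_rot: [0.975, 0.224, 0.002, 0.001]
contact_force: [0.4, 0.5, -1.5]
opening: 0.503
```

```bash
python3 st.py; python3 - <<'E'
from h import *
c=grab('side'); cv2.imwrite('pics/s8.png',cv2.resize(c['img'][150:250,220:320],None,fx=6,fy=6,interpolation=cv2.INTER_CUBIC))
E
```

```text
10.22 [0.5706 0.184  0.0684] z [ 4.6e-03 -3.0e-04 -1.0e+00] fix deg [0.01 0.26 0.  ] jaw -64.1 q [ 0.14  0.32  1.88 -0.    0.94  1.26] F [ 0.4  0.5 -1.5] 0.5028737626101628 dq 0.008
```

View pics/s8.png

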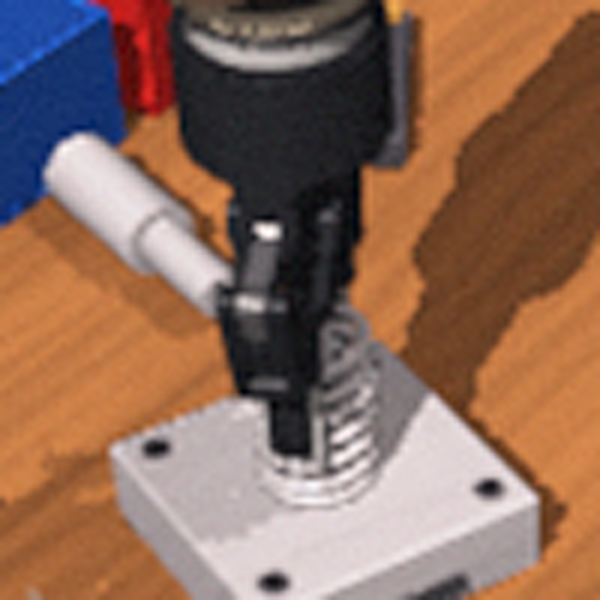

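The bottom ring, at crop (325,505), looks about seated, but there is no contact force yet. I'll keep going in 1–2 mm steps until it shows.

Emit:
move_arm:
  linear:
    - [-0.001,0,-0.002]
    - [0,0,-0.001]
    - [0,0,0]
  twist:
    - [0,0.2,0]
    - [0,0,0]
    - [0,0,0]

```text
time: 10.52
eef_pos: [0.5712, 0.1842, 0.0683]
tcp_rot: [0.974, 0.224, 0.002, 0.001]
contact_force: [0.6, 0.1, -0.6]
opening: 0.505
```

```bash
python3 st.py
```

```text
10.52 [0.5712 0.1842 0.0683] z [ 4.3e-03 -1.0e-04 -1.0e+00] fix deg [0.01 0.24 0.  ] jaw -64.1 q [ 0.14  0.32  1.88 -0.    0.94  1.26] F [ 0.6  0.1 -0.6] 0.5047828458332331 dq 0.004
```

Emit:
move_arm:
  linear:
    - [0,0,-0.003]
    - [0,0,-0.002]
    - [0,0,0]
  twist:
    - [0,0,0]
    - [0,0,0]
    - [0,0,0]

```text
time: 10.77
eef_pos: [0.572, 0.1844, 0.0686]
tcp_rot: [0.974, 0.225, 0.001, 0.001]
contact_force: [-0.4, -0.0, -1.1]
opening: 0.503
```

```bash
python3 st.py
```

```text
10.77 [0.572  0.1844 0.0686] z [ 2.9e-03 -7.0e-04 -1.0e+00] fix deg [0.04 0.17 0.  ] jaw -64.0 q [ 0.14  0.32  1.87 -0.    0.94  1.26] F [-0.4 -0.  -1.1] 0.5034229958326448 dq 0.027
```

The tool has stopped at 0.0685, as predicted for the seated height (0.068), so the spring is down. I'll open and rise.

Emit:
move_arm:
  linear:
    - [0,0,0]
    - [0,0,0]
    - [0,0,0]
    - [0,0,0]
    - [0,0,0]
    - [0,0,0]
    - [0,0,0]
    - [0,0,0]
    - [0,0,0]
  twist:
    - [0,0,0]
    - [0,0,0]
    - [0,0,0]
    - [0,0,0]
    - [0,0,0]
    - [0,0,0]
    - [0,0,0]
    - [0,0,0]
    - [0,0,0]
  grip: 1

```text
time: 11.52
eef_pos: [0.5725, 0.1844, 0.0668]
tcp_rot: [0.974, 0.225, 0.002, 0.001]
contact_force: [-0.0, -0.4, 0.6]
opening: 1.0
```

```bash
python3 st.py
```

```text
11.52 [0.5725 0.1844 0.0668] z [ 4.9e-03 -2.0e-04 -1.0e+00] fix deg [0.01 0.28 0.  ] jaw -64.0 q [ 0.14  0.32  1.88 -0.    0.94  1.26] F [-0.  -0.4  0.6] 1.0003251059428893 dq 0.002
```

Emit:
move_arm:
  linear:
    - [-0.002,0,0.008]
    - [0,0,0.012]
    - [0,0,0.015]
    - [0,0,0.015]
    - [0,0,0.015]
    - [0,0,0.015]
    - [0,0,0.02]
    - [0,0,0.02]
    - [0,-0.03,0.01]
    - [0,-0.035,0]
    - [0,-0.035,0]
    - [0,-0.035,0]
    - [0,-0.035,0]
    - [0,-0.035,0]
    - [0,0,0]
    - [0,0,0]
  twist:
    - [0,0,0]
    - [0,0,0]
    - [0,0,0]
    - [0,0,0]
    - [0,0,0]
    - [0,0,0]
    - [0,0,0]
    - [0,0,0]
    - [0,0,0]
    - [0,0,0]
    - [0,0,0]
    - [0,0,0]
    - [0,0,0]
    - [0,0,0]
    - [0,0,0]
    - [0,0,0]

```text
time: 12.85
eef_pos: [0.5703, -0.0276, 0.2262]
tcp_rot: [0.974, 0.227, 0.014, 0.005]
contact_force: [-0.1, -0.1, 0.4]
opening: 0.999
```

```bash
python3 st.py; python3 - <<'E'
from h import *
c=grab('side'); cv2.imwrite('pics/s9.png',cv2.resize(c['img'][120:270,220:420],None,fx=4,fy=4,interpolation=cv2.INTER_CUBIC))
P,ok=pts(c); h=cv2.cvtColor(c['img'],cv2.COLOR_BGR2HSV)
m=ok&(np.hypot(P[...,0]-.569,P[...,1]-.184)<.035)&(P[...,2]>.045)
print(np.percentile(P[m],[1,50,95,99],axis=0).round(3).tolist())
c=grab('top'); cv2.imwrite('pics/t9.png',cv2.resize(c['img'][120:260,220:460],None,fx=3,fy=3,interpolation=cv2.INTER_CUBIC))
E
```

```text
12.85 [ 0.5703 -0.0276  0.2262] z [ 0.0293 -0.0024 -0.9996] fix deg [0.14 1.68 0.  ] jaw -63.7 q [-0.23  0.05  1.87  0.    1.19  0.88] F [-0.1 -0.1  0.4] 0.9987231865705686 dq 0.057
[[0.548, 0.163, 0.046], [0.564, 0.19, 0.084], [0.589, 0.206, 0.103], [0.591, 0.208, 0.109]]
```

View pics/s9.png

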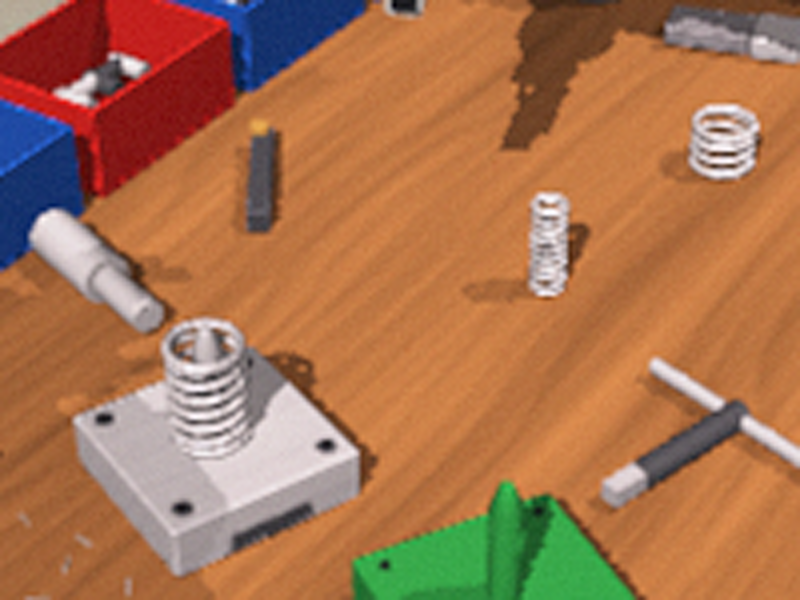

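View pics/t9.png

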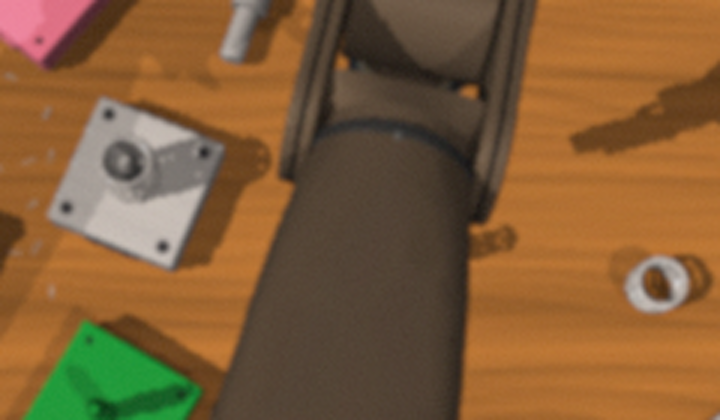

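The big spring stands upright around the stud, with the stud tip centred in the bore at side crop (207,345) and top crop (124,160). Its top is at about z = 0.10 m. The short and slim springs are where they were, and the gripper is well clear. I'll hand it in.

```bash
python3 -c "
from plant import *
print(sign_off())"
```

```text
the job is handed in; nothing more can be done
None
```

I gripped the big spring across its diameter, threaded it over the stud of the steel tool-post base and lowered it until it stopped. Then I opened the gripper, backed off to about 0.2 m away and handed the job in at about 13 s. No twisting was needed.

- **Seating:** The tool stopped going down at z = 0.0685 m; I had predicted about 0.068 m for a seated spring. After release, the depth image put the spring's top at about 0.100–0.103 m, against 0.100 m nominal.
- **Position:** The side and top views show the spring upright with the stud tip near the middle of the bore.
- **Other springs:** The short and slim springs were still standing in their original places in the last side view. The top view confirmed only the short one, because the arm hid the slim one.
- **Disagreements:**
    - The two cameras put the stud 2–4 mm apart sideways, within the 9 mm of clearance.
    - The force reading showed no clear seating load. I took the stop in height and the pictures as proof of seating.
    - The grasp was about 44 mm up the spring, slightly above the advised 42.5 mm, with no visible effect.

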